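# Check a carving blank with the wood moisture meter

### The job

With the moisture meter still parked in its block, slide the selector on its top fully to the hardwood stop, then lift the meter out and set its two pins on the pencilled spot of the sloping panel: one each side of the cross tick, both on the long pencil line, the meter square to the panel's face. Press lightly, so that the sprung pins go in about half of their travel, and finish while still holding the meter there, steady, for the reading: do not let go. Leave the bottles, the brush pot and the small tile where they are, and never push hard on the panel.

Things in the scene. Friction and masses are not known exactly. Their poses are not given: they have to be found in the camera images.
- meter: Loose wood moisture meter, 0.3 kg, upright, nose down in its block. Grey body 32 (x) x 64 (y) x 95 mm (z), black nose 26 x 50 x 38 mm below, two pins below that. Origin: centre of the grey body's underside, which rests on the block; +z up, top face at z +95 mm, nose end -38, pin tips -52. Display on the -x face; steel strap lug out of the -y side. Grip across x, 25 to 45 mm below the top face.
- group (a joint): Wood-group selector on the meter's top face: metres travelled along the meter's +y, 0 = softwood stop (lug side), 0.028 = hardwood stop (the side away from the lug, beside three small white ribs). Starts anywhere in the first 12 mm, stays where it is left, needs about 1 N to move.
- selector_top (a point): Centre of the top of the selector's black grip, which is a block 14 (x) x 12 (y) x 12 mm high, its foot 0.5 mm above the meter's top face; it moves along the meter's y from -14 to +14 mm off the middle. Axes as the meter's. It can be pinched across x from above or pushed along y.
- pins (a joint): How far the sprung pins are pushed up into the nose, in metres: 0 = fully out, 0.010 = on their stop. Both pins move together; the spring gives 1.2 N at first movement plus 0.6 N per mm (about 4 N at half travel, 7 N at the stop).
- pin_mid (a point): Point midway between the two pin tips; the pins are 24 mm apart, at +-12 mm along the meter's y, 4 mm thick, standing 14 mm out of the nose when free. Moves with the pins; axes as the meter's.
- block: Fixed wooden parking block 110 (x) x 120 (y) x 60 mm high with a through pocket 28 x 52 mm (1 mm clearance round the nose). Origin under its centre, top at z = 60 mm. The meter must rise 55 mm to clear it.
- stand: Fixed base plank of the tilting easel, 250 (x) x 200 (y) x 18 mm, origin under its centre. The sloping panel faces its -x side, its low edge at -x; slotted steel stays with wing nuts rise beside the board (outside y = +-103 mm) to 150 mm above the table.
- easel (a joint): Slope of the easel board and panel in radians above level (0.26 to 0.45 at the start), clamped stiff by the wing nuts.
- spot (a point): Pencilled spot on the panel (186 x 150 x 22 mm): a ring 26 mm across with a short cross tick at its centre, on a pencil line across the panel's whole width. Origin at the tick, on the face. +z square out of the face, +x up the slope, y along the line. Meter z goes along this z, its pins along y (either way round). Dark brown round patches are knots, not the spot.
- glue_bottle: Bystander: white bottle with a blue cap, 64 mm across, 200 mm tall, origin under its centre.
- paint_bottle: Bystander: black bottle with a white cap, 44 mm across, 130 mm tall, origin under its centre.
- brush_pot: Bystander: square red pot 75 x 75 x 85 mm with brushes standing up to 180 mm, origin under its centre.
- tile: Bystander: small wooden sample tile 75 x 62 x 20 mm lying flat, origin under its centre.

How it is judged:
On the way, in this order (a step that is already met when the one before it is completed fails the run):
1. the selector is slid fully to the hardwood stop while the meter is still parked in its block (value of joint group above 0.0255 m and z of meter in the frame of block below 0.07 m), for 0.2 s.
2. the meter is lifted clear of its block (z of pin_mid in the frame of block above 0.055 m and contact force between meter and block below 0.05 N and contact force between the fingers and meter above 2 N), for 0.1 s.
3. the pins touch the panel at the pencilled spot (distance between pin_mid and spot below 0.009 m and contact force between meter and stand above 0.5 N), for 0.1 s.
At the end, for the whole second after the job is handed in: Still held, off the block and steady, selector within 2.5 mm of its hardwood stop; pin middle within 9 mm of the spot, meter square to the panel within 0.12 rad, pins along the line within 0.2 rad, pins pushed in 2 to 8.5 mm of 10, contact force 1.5 to 9 N (value of joint group above 0.0255 m and distance between pin_mid and spot below 0.009 m and angle between the z axis of meter and the z axis of spot, either way round below 0.12 rad and angle between the y axis of meter and the y axis of spot, either way round below 0.2 rad and value of joint pins between 0.002 and 0.0085 m and contact force between meter and stand between 1.5 and 9 N and contact force between the fingers and meter above 2 N and contact force between meter and block below 0.05 N and linear speed of meter below 0.02 m/s); the arm keeps its last pose, push and grip.
It fails at once if the meter or its pins are pressed hard onto the panel or its stand (over 20 N) (contact force between meter and stand above 20 N).
It fails at once if a bystander is moved by more than 25 mm (distance of any of glue_bottle, paint_bottle, brush_pot, tile from where it was at the start of the episode above 0.025 m).
It also fails if it takes over 58 s, if anything falls off the work surface, if the arm or the gripper's body presses on something with over 40 N, if the wrist force passes 120 N, or if a joint passes its speed limit or range.

### The arm

A 6-joint arm with a two-finger parallel gripper is mounted at the origin on the work surface. World frame = base frame: x ahead of the robot, y to its left, z up, the work surface at z = 0. Lengths are in m, angles in rad, forces in N, time in s.
With the tool pointing down it reaches from about 0.425 to 0.925 m from the base axis. Payload 12.5 kg.
Tool frame: the origin (TCP) lies midway between the tips of the shut fingers; the grasp point (between the pads) lies 19 mm behind it; z points along the fingers, y is the line along which they close (so a half turn about z gives the same grasp; the last joint's range is limited). The gripper opens to 85 mm and grips with 20 to 120 N. Pads are 22 mm wide; open, the fingers measure 114 mm over their backs; the gripper's body (76 mm by 85 mm) begins 54 mm behind the grasp point. The pads swing forward as they close: fully open they stand 13 mm farther back than shut.
Start: joints at [-1.246, 0.491, 1.559, -0, 1.092, -0.106], TCP at [0.261, -0.568, 0.231] pointing down, gripper open.
Joint ranges: [-3.1, 3.1], [-0.84, 2.19], [0.05, 2.79], [-1.13, 4.28], [0.06, 2.93], [-2.69, 2.69]. Speed limits (rad/s): [2.22, 2.22, 2.79, 3.14, 3.14, 3.14].

### API

Orientations are given as a 3x3 rotation matrix whose columns are the frame's x, y, z axes.
In Python, from cell import env, read_camera gives the robot as it stands.
- The arm moves only by the tool apply_moves, never from a script. Its arguments are lists of equal length, an entry for each row: "offset": the shift along the world's x, y, z normalised to -1 to 1, where 1 is 0.02 m, a list of three; "rotation": the turn, a rotation vector about the world's x, y, z normalised to -1 to 1, where 1 is 0.15 rad, a list of three; "gripper": the closure, from 0 (fully open) to 1 (shut). In form: {"offset": [[tx, ty, tz], ...], "rotation": [[rx, ry, rz], ...], "gripper": [gripper, ...]}. A call has 1 to 12 rows; each row shifts and turns the commanded pose from where the row before left it; what a row does not reach is not made up. A row lasts 1/10 s, in which the tool goes at most 50 mm and 8.59 degrees, less where a joint would pass 70% of its speed; a pose out of reach is approached as far as the arm can. A call with a number of a shift or a turn outside -1 to 1 is refused whole. A call with a gripper value outside its range is refused whole. The fingers move at their own pace and stop on an object; "force" is the grip in N (left out, the last holds). Time passes only in rows, so rows that do not move let the fingers close. It gives the time, the measured TCP pose, the force, the opening and the grip force at its end, in the units of the state.
- env.get_obs(): the state, without advancing time (a new reading comes with each control period).
- read_camera(name): name is "scene" or "top"; returns a dict with "img" (480x640x3 uint8, blue, green, red), "mtx" (3x3 intrinsics, pixels), "camera_from_world" (4x4, takes a point from world to camera coordinates). Camera axes: x right, y down, z forward; pixel columns grow to the right and rows downward; lengths in m; the calibration is good to about 2 mm. A picture is of the moment at which its call begins. There is no depth.
- env.close_job(): hands the job in; it is judged then, once.
The state is a dict: "time": time; "joints": joint angles; "qvel": joint speeds; "tau": joint torques, N m; "tool_pos": TCP position; "tool_rot": TCP orientation; "ft_force": force on the tool from outside, world axes, zero at the start; "wrist_torque": the same for the moment, N m; "grip_width": finger opening in m; "grasp_force": force on a finger pad.
Only numpy, scipy, OpenCV 4.12 (cv2) and the standard library are available. Lean on these libraries where they do the work, as an engineer would, in place of code of your own. Each camera call takes 0.05 s, during which the arm holds its last target. There are 200 camera calls.

## Working session

There is one attempt and no reset: what is moved stays moved. The work goes in short steps, Python scripts to look and compute and a tool call to move; the robot and the scene stay as the last step left them, time stands still between calls to the robot, and variables do not carry over. Pictures are saved under pics/ and viewed, at most 10 in all, crops included, and the job is handed in when it is done.

Besides the shell and the picture viewer there is one more tool, called after "Call:" as a command line: name --argument value ..., lists and objects as JSON in quotes. apply_moves: Moves the arm, as the interface text tells. Its arguments: {"type":"object","properties":{"offset":{"type":"array"},"rotation":{"type":"array"},"gripper":{"type":"array"},"force":{"type":"number"}},"required":["offset","rotation","gripper"]}

```bash
mkdir -p pics
cat > h.py <<'E'
import numpy as np, cv2
from cell import env, read_camera
def snap(n,f=None):
    c=read_camera(n)
    if f: cv2.imwrite('pics/'+f,c['img'])
    return c
def ray(c,uv):
    T=c['camera_from_world'];R=T[:3,:3];o=-R.T@T[:3,3]
    d=R.T@np.linalg.inv(c['mtx'])@np.array([uv[0],uv[1],1.]);return o,d/np.linalg.norm(d)
def onz(c,uv,z):
    o,d=ray(c,uv);return o+d*(z-o[2])/d[2]
def tri(c1,u1,c2,u2):
    o1,d1=ray(c1,u1);o2,d2=ray(c2,u2)
    A=np.stack([d1,-d2],1);s=np.linalg.lstsq(A,o2-o1,rcond=None)[0]
    p,q=o1+s[0]*d1,o2+s[1]*d2;return (p+q)/2,np.linalg.norm(p-q)
def proj(c,P):
    p=c['camera_from_world'][:3,:3]@np.array(P)+c['camera_from_world'][:3,3];q=c['mtx']@p;return q[:2]/q[2]
E
python3 - <<'E'
from h import *
import pickle
d={}
for n in('scene','top'):
    d[n]=snap(n,n+'0.png');T=d[n]['camera_from_world'];print(n,-T[:3,:3].T@T[:3,3],T[2,:3],d[n]['mtx'][0,0])
pickle.dump(d,open('c0.pkl','wb'));print(env.get_obs())
E
```

```text
scene [1.66197654 0.01134057 1.00632056] [-0.76688674 -0.01096621 -0.64168877] 467.797489765805
top [0.51770289 0.00337623 1.35686248] [ 0.05869278  0.00824927 -0.99824201] 505.97037344362064
{'time': 0.1, 'joints': array([-1.24561679e+00,  4.91517838e-01,  1.55937106e+00,  1.68211811e-05,
        1.09169686e+00, -1.05615503e-01]), 'qvel': array([ 1.85311219e-03, -1.17630653e-03, -4.10461769e-03, -8.78047104e-04,
       -1.08595773e-03, -2.35694922e-05]), 'tau': array([ 1.88896884e-03, -6.19448018e+01, -2.62026590e+01, -8.66249093e-05,
        2.93733952e-03, -7.69077985e-06]), 'tool_pos': array([ 0.26095073, -0.56771   ,  0.23078065]), 'tool_rot': array([[ 9.08637291e-01,  4.17586136e-01, -3.03129536e-04],
       [ 4.17586228e-01, -9.08636807e-01,  9.45824005e-04],
       [ 1.19528337e-04, -9.85993682e-04, -9.99999507e-01]]), 'ft_force': array([ 0.180592  , -0.19507572, -0.21041514]), 'wrist_torque': array([-0.02631704,  0.05116079,  0.0192551 ]), 'grasp_force': 0.0, 'grip_width': 0.08522200708068416}
```

View pics/scene0.png

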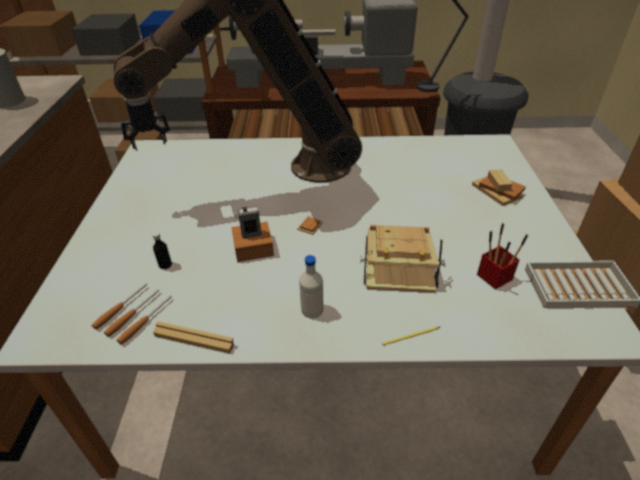

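View pics/top0.png

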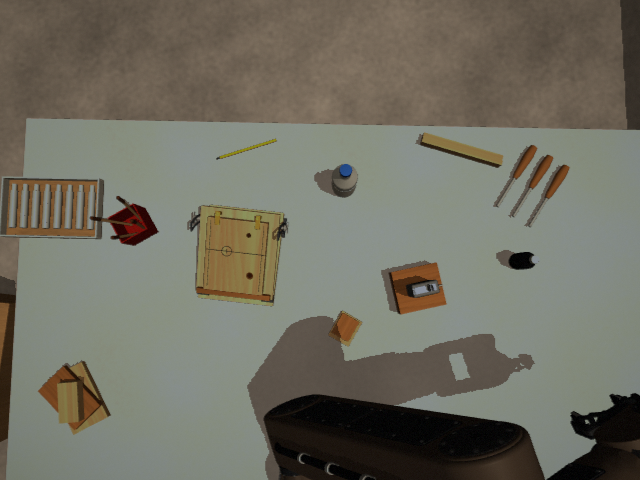

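Scene view: the meter in its block at (250,230), easel at (403,258), tile at (310,225). Top view: meter at (425,288), panel with ring at (227,251) and its line across, knots at (249,237) and (249,276). Now an enlarged crop of each.

Run:
```python
from h import *
import pickle
d=pickle.load(open('c0.pkl','rb'));t=d['top']['img'];s=d['scene']['img']
r=lambda i,x,y,w,h,k:cv2.resize(i[y:y+h,x:x+w],(400,300),interpolation=cv2.INTER_CUBIC)
a=np.vstack([np.hstack([r(t,385,258,64,48,0),r(t,180,200,120,90,0)]),np.hstack([r(s,220,200,64,48,0),r(s,350,215,112,84,0)])])
cv2.imwrite('pics/z0.png',a)
```

```text
(no output)
```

View pics/z0.png

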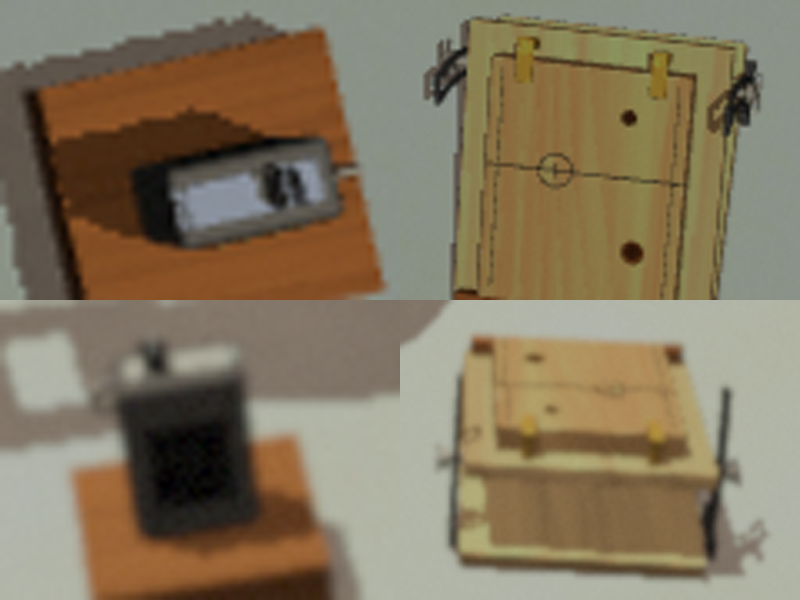

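Crops: the lug and the selector are at the meter's right end in the top view (world -y side), with the ribs at the left (+y), so the selector goes towards +y. The spot is at top (226.5,251) and scene (409.4,240), and the knots are visible in both views.

Run:
```python
from h import *
import pickle
d=pickle.load(open('c0.pkl','rb'));t=d['top'];s=d['scene']
def dark(c,u,r):
    x,y=int(round(u[0])),int(round(u[1]));g=c['img'][y-r:y+r+1,x-r:x+r+1].astype(float).sum(2)
    w=np.clip(np.median(g)-40-g,0,None);Y,X=np.mgrid[y-r:y+r+1,x-r:x+r+1];return np.array([(w*X).sum(),(w*Y).sum()])/w.sum()
tc=lambda x,y:np.array([(x-400)/3.333+180-.35,y/3.333+200-.35]);sc=lambda x,y:np.array([(x-400)/3.571+350-.36,(y-300)/3.571+215-.36])
P={}
for n,a,b,k in[('k1',(629,118),(535+16,409),1),('k2',(632,253),(535,357),1),('spot',(555,170),(612,390),0),('lineL',(488,162),(680,393),0),('lineR',(684,185),(497,385),0),('hiL',(495,57),(688,432),0),('hiR',(694,75),(497,428),0)]:
    u,v=tc(*a),sc(*b)
    if k:u,v=dark(t,u,5),dark(s,v,4)
    P[n],e=tri(t,u,s,v);print(n,u.round(1),v.round(1),P[n].round(4),round(e,4))
k=np.array([P[n] for n in('k1','k2','spot','lineL','lineR')]);m=k.mean(0);n=np.linalg.svd(k-m)[2][2];n*=np.sign(n[2]);print('plane n',n,'res',(k-m)@n,'slope',np.arccos(n[2]),'az',np.arctan2(n[1],n[0]))
l=P['lineL']-P['lineR'];print('line len',np.linalg.norm(l),'yaw',np.arctan2(-l[0],l[1]),'dz',l[2])
# meter
cc=lambda x,y:np.array([x/6.25+385-.42,y/6.25+258-.42])
q=np.array([onz(t,cc(*p),.155) for p in[(168,170),(330,142),(342,212),(182,245)]]);print('meter',q.round(4),q.mean(0),np.linalg.norm(q-np.roll(q,-1,0),axis=1))
print('sel',onz(t,cc(283,187),.1675))
hsv=cv2.cvtColor(t['img'],cv2.COLOR_BGR2HSV);b=np.zeros(hsv.shape[:2],np.uint8)
M=cv2.inRange(hsv,(0,120,40),(20,255,255));M[:, :380]=0;M[:,460:]=0;M[:250]=0;M[330:]=0
r=cv2.minAreaRect(cv2.findNonZero(M));bx=np.array([onz(t,p,.06) for p in cv2.boxPoints(r)]);print('block',r,bx.round(4),bx.mean(0),np.linalg.norm(bx-np.roll(bx,-1,0),axis=1))
```

```text
k1 [248.2 234.9] [392.  245.2] [0.6278 0.2087 0.1092] 0.0004
k2 [249.2 275.3] [387.3 230.8] [0.5282 0.208  0.0825] 0.0002
spot [226.2 250.7] [409.  239.8] [0.5885 0.2653 0.0956] 0.0002
lineL [206.1 248.3] [428.  240.7] [0.5937 0.3187 0.0952] 0.0056
lineR [264.9 255.2] [376.8 238.4] [0.5793 0.1689 0.0951] 0.0016
hiL [208.2 216.8] [430.3 251.6] [0.67   0.3093 0.1196] 0.0036
hiR [267.9 222.2] [376.8 250.5] [0.6597 0.1604 0.1178] 0.0006
plane n [-0.25738399  0.03060172  0.96582453] res [ 0.00106376  0.0008858  -0.00025188 -0.00035026 -0.00134742] slope 0.2621904944204886 az 3.023253009318652
line len 0.15052967765856337 yaw -0.09571053380042406 dz 0.00011836789651903379
meter [[ 0.5135 -0.1891  0.155 ]
 [ 0.5254 -0.2502  0.155 ]
 [ 0.499  -0.255   0.155 ]
 [ 0.4853 -0.1947  0.155 ]] [ 0.50578559 -0.2222332   0.155     ] [0.06231722 0.02677334 0.06186062 0.02874933]
sel [ 0.50808345 -0.23015261  0.1675    ]
block ((417.2234802246094, 288.005859375), (43.27762985229492, 48.59242248535156), 77.47119140625) [[ 0.5441 -0.146   0.06  ]
 [ 0.5737 -0.267   0.06  ]
 [ 0.4665 -0.2918  0.06  ]
 [ 0.4371 -0.1714  0.06  ]] [ 0.50536956 -0.21904253  0.06      ] [0.12451472 0.1100326  0.12389001 0.10996446]
```

Call:
apply_moves --offset '[[0.79,0.96,0],[0.79,0.96,0],[0.79,0.96,0],[0.79,0.96,0],[0.79,0.96,0],[0.79,0.96,0],[0.79,0.96,0],[0.79,0.96,0],[0.79,0.96,0],[0.79,0.96,0],[0.79,0.96,0],[0.79,0.96,0]]' --rotation '[[0,0,0.57],[0,0,0.57],[0,0,0.57],[0,0,0.57],[0,0,0.57],[0,0,0.57],[0,0,0.57],[0,0,0.57],[0,0,0.57],[0,0,0.57],[0,0,0.57],[0,0,0.57]]' --gripper '[1,1,1,1,1,1,1,1,1,1,1,1]' --force 25

```text
time: 1.3
tool_pos: [0.4511, -0.3366, 0.2311]
tool_rot: [[0.11, 0.994, -0.0], [0.994, -0.11, 0.0], [0.0, -0.0, -1.0]]
ft_force: [-0.3, 0.0, -0.1]
grip_width: 0.0001
grasp_force: 0.0
```

Call:
apply_moves --offset '[[0.79,0.96,0],[0.79,0.96,0],[0.79,0.96,0],[0.79,0.96,0],[0,0,-0.7],[0,0,-0.7],[0,0,-0.5],[0,0,0]]' --rotation '[[0,0,0.57],[0,0,0.57],[0,0,0.57],[0,0,0.57],[0,0,0],[0,0,0],[0,0,0],[0,0,0]]' --gripper '[1,1,1,1,1,1,1,1]'

```text
time: 2.1
tool_pos: [0.5133, -0.2604, 0.192]
tool_rot: [[-0.226, 0.974, -0.002], [0.974, 0.226, 0.001], [0.002, -0.002, -1.0]]
ft_force: [-0.5, 0.3, -0.3]
grip_width: 0.0004
grasp_force: 0.0
```

Run:
```python
from h import *
o=env.get_obs();print(o['time'],o['tool_pos'],o['tool_rot'].round(3).tolist(),o['joints'],o['ft_force'],o['grip_width'])
c=snap('top');s=snap('scene')
a=np.vstack([cv2.resize(c['img'][252:312,380:476],(800,500),interpolation=cv2.INTER_CUBIC)])
cv2.imwrite('pics/z1.png',a)
```

```text
2.1 [ 0.5132979  -0.26043767  0.19196188] [[-0.226, 0.974, -0.002], [0.974, 0.226, 0.001], [0.002, -0.002, -1.0]] [-5.84298572e-01  4.64985561e-01  1.72630732e+00  5.61801702e-05
  9.52845897e-01 -8.12233206e-01] [-0.52820721  0.33781461 -0.26914624] 0.0003889244021368736
```

View pics/z1.png

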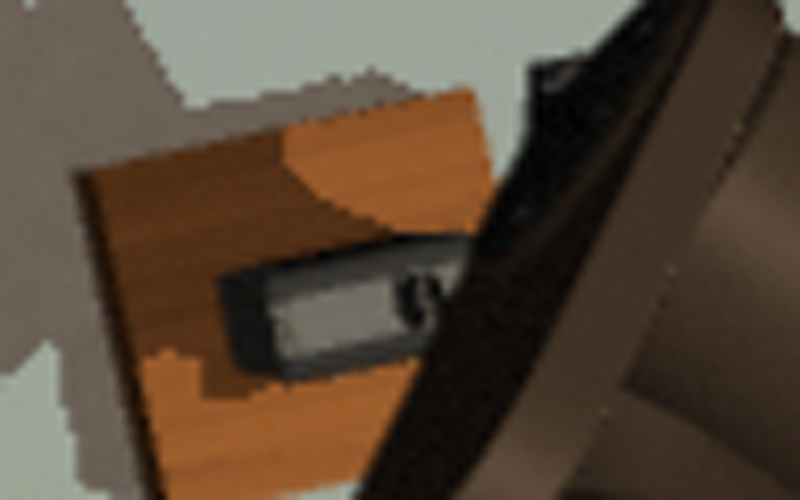

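The gripper stands just behind the selector, in line with the meter; the selector is at about (420,300) in the crop. Next I lower the tip and push along the meter's +y.

Call:
apply_moves --offset '[[0,0,-0.8],[0,0,-0.75],[0,0,0],[-0.1,0.44,0],[-0.1,0.44,0],[-0.1,0.44,0],[0,0,0]]' --rotation '[[0,0,0],[0,0,0],[0,0,0],[0,0,0],[0,0,0],[0,0,0],[0,0,0]]' --gripper '[1,1,1,1,1,1,1]'

```text
time: 2.9
tool_pos: [0.5076, -0.233, 0.163]
tool_rot: [[-0.227, 0.974, 0.001], [0.974, 0.227, -0.0], [-0.0, 0.0, -1.0]]
ft_force: [-1.0, -0.4, 0.1]
grip_width: -0.0002
grasp_force: 0.0
```

Call:
apply_moves --offset '[[-0.06,0.25,0],[0,0,0]]' --rotation '[[0,0,0],[0,0,0]]' --gripper '[1,1]'

```text
time: 3.1
tool_pos: [0.5066, -0.2288, 0.1626]
tool_rot: [[-0.226, 0.974, 0.0], [0.974, 0.226, -0.0], [-0.0, 0.0, -1.0]]
ft_force: [0.3, -0.4, 0.1]
grip_width: -0.0001
grasp_force: 0.0
```

Call:
apply_moves --offset '[[-0.04,0.15,0],[0,0,0]]' --rotation '[[0,0,0],[0,0,0]]' --gripper '[1,1]'

```text
time: 3.3
tool_pos: [0.5058, -0.2261, 0.1623]
tool_rot: [[-0.226, 0.974, 0.0], [0.974, 0.226, 0.0], [0.0, 0.0, -1.0]]
ft_force: [-0.6, -0.0, 0.0]
grip_width: 0.0001
grasp_force: 0.0
```

Call:
apply_moves --offset '[[-0.04,0.15,0],[0,0,0]]' --rotation '[[0,0,0],[0,0,0]]' --gripper '[1,1]'

```text
time: 3.5
tool_pos: [0.505, -0.2232, 0.1623]
tool_rot: [[-0.226, 0.974, 0.0], [0.974, 0.226, -0.0], [-0.0, 0.0, -1.0]]
ft_force: [1.2, -1.3, -0.2]
grip_width: -0.0
grasp_force: 0.5
```

Call:
apply_moves --offset '[[-0.03,0.1,0],[0,0,0]]' --rotation '[[0,0,0],[0,0,0]]' --gripper '[1,1]'

```text
time: 3.7
tool_pos: [0.5045, -0.2213, 0.1624]
tool_rot: [[-0.226, 0.974, 0.0], [0.974, 0.226, -0.0], [-0.0, 0.0, -1.0]]
ft_force: [0.4, -1.3, 0.8]
grip_width: -0.0001
grasp_force: 0.6
```

Run:
```python
from h import *
c=snap('top');s=snap('scene')
r=lambda i,x,y,w,h:cv2.resize(i[y:y+h,x:x+w],(400,400),interpolation=cv2.INTER_CUBIC)
cv2.imwrite('pics/z2.png',np.hstack([r(c['img'],385,250,64,64),r(s['img'],220,185,64,64)]))
```

```text
(no output)
```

View pics/z2.png

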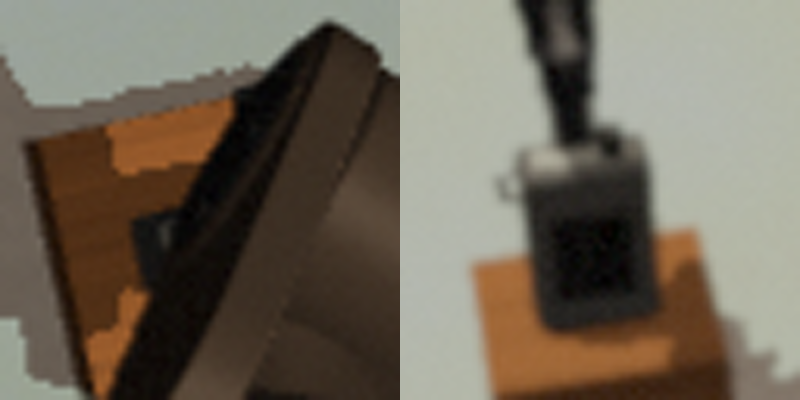

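The scene crop shows the finger at (572,125) touching the selector at (608,140), which is already close to the far end. I keep pushing until the force jumps at the stop.

Call:
apply_moves --offset '[[-0.03,0.1,0],[0,0,0]]' --rotation '[[0,0,0],[0,0,0]]' --gripper '[1,1]'

```text
time: 4.0
tool_pos: [0.5038, -0.2192, 0.1624]
tool_rot: [[-0.226, 0.974, 0.0], [0.974, 0.226, -0.0], [-0.0, 0.0, -1.0]]
ft_force: [0.9, -1.7, 2.2]
grip_width: 0.0002
grasp_force: 0.8
```

Call:
apply_moves --offset '[[-0.03,0.1,0],[0,0,0]]' --rotation '[[0,0,0],[0,0,0]]' --gripper '[1,1]'

```text
time: 4.2
tool_pos: [0.5034, -0.2174, 0.1625]
tool_rot: [[-0.226, 0.974, 0.001], [0.974, 0.226, -0.001], [-0.001, 0.001, -1.0]]
ft_force: [1.2, -3.4, 1.4]
grip_width: -0.0
grasp_force: 1.8
```

Call:
apply_moves --offset '[[-0.02,0.1,0],[0,0,0]]' --rotation '[[0,0,0],[0,0,0]]' --gripper '[1,1]'

```text
time: 4.4
tool_pos: [0.5034, -0.2163, 0.1626]
tool_rot: [[-0.226, 0.974, 0.002], [0.974, 0.226, -0.002], [-0.003, 0.001, -1.0]]
ft_force: [1.1, -9.0, 0.6]
grip_width: 0.0
grasp_force: 4.6
```

Force jumped to 9 N, so the selector is on its stop. Back off, rise, and open.

Call:
apply_moves --offset '[[0,0,0],[0,0,0],[0.1,-0.45,0],[0,0,0.8],[0,0,0.9],[0,0,0.9],[0,0,0],[0,0,0],[0,0,0]]' --rotation '[[0,0,0],[0,0,0],[0,0,0],[0,0,0],[0,0,0],[0,0,0],[0,0,0],[0,0,0],[0,0,0]]' --gripper '[1,1,1,1,1,0,0,0,0]'

```text
time: 5.3
tool_pos: [0.5044, -0.2241, 0.2133]
tool_rot: [[-0.226, 0.974, -0.001], [0.974, 0.226, 0.001], [0.001, -0.001, -1.0]]
ft_force: [-0.8, -0.2, -0.3]
grip_width: 0.0578
grasp_force: 0.0
```

Run:
```python
from h import *
o=env.get_obs();print(o['time'],o['tool_pos'],o['ft_force'],o['grip_width'])
s=snap('scene')
cv2.imwrite('pics/z3.png',cv2.resize(s['img'][180:260,210:290],(560,560),interpolation=cv2.INTER_CUBIC))
for n,y in(('sel+14',.014),('sel-10',-.010)):
    print(n,proj(s,np.array([.5055-.223*y,-.221+.975*y,.1675])),(proj(s,np.array([.5055-.223*y,-.221+.975*y,.1675]))-[210,180])*7)
```

```text
5.3 [ 0.50439653 -0.22410423  0.21326512] [-0.77491292 -0.15585094 -0.33806389] 0.05779524113264827
sel+14 [252.36357739 205.86461305] [296.54504174 181.05229137]
sel-10 [244.5095127  207.01218991] [241.56658887 189.0853294 ]
```

View pics/z3.png

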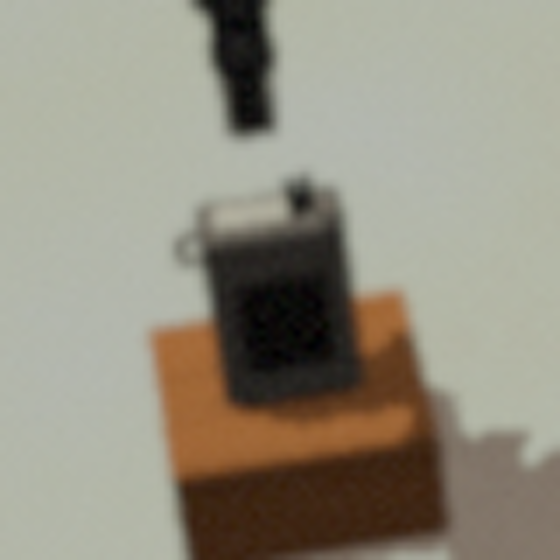

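The selector sits at (297,181) in the crop, where the +14 mm hardwood stop is predicted. Now I lower over the meter, stopping partway to check.

Call:
apply_moves --offset '[[0.05,0.15,0],[0,0,0],[0,0,-0.8],[0,0,-0.8],[0,0,-0.8],[0,0,-0.8],[0,0,-0.8],[0,0,-0.8],[0,0,-0.75],[0,0,0]]' --rotation '[[0,0,0],[0,0,0],[0,0,0],[0,0,0],[0,0,0],[0,0,0],[0,0,0],[0,0,0],[0,0,0],[0,0,0]]' --gripper '[0,0,0,0,0,0,0,0,0,0]'

```text
time: 6.35
tool_pos: [0.5051, -0.2208, 0.1016]
tool_rot: [[-0.226, 0.974, -0.003], [0.974, 0.226, 0.002], [0.002, -0.002, -1.0]]
ft_force: [0.2, 0.0, -0.4]
grip_width: 0.0856
grasp_force: 0.0
```

Call:
apply_moves --offset '[[0,0,0],[0,0,0],[0,0,0],[0,0,0],[0,0,0],[0,0,0],[0,0,0]]' --rotation '[[0,0,0],[0,0,0],[0,0,0],[0,0,0],[0,0,0],[0,0,0],[0,0,0]]' --gripper '[1,1,1,1,1,1,1]' --force 60

```text
time: 7.05
tool_pos: [0.5062, -0.2214, 0.1041]
tool_rot: [[-0.226, 0.974, 0.001], [0.974, 0.226, -0.001], [-0.001, 0.001, -1.0]]
ft_force: [-0.5, 1.1, 6.7]
grip_width: 0.0314
grasp_force: 59.0
```

Call:
apply_moves --offset '[[0,0,0.5],[0,0,0.8],[0,0,0.9],[0,0,0.9],[0,0,0.9],[0,0,0.9],[0,0,0.9],[0,0,0.9],[0,0,0.9],[0,0,0.4],[0,0,0]]' --rotation '[[0,0,0],[0,0,0],[0,0,0],[0,0,0],[0,0,0],[0,0,0],[0,0,0],[0,0,0],[0,0,0],[0,0,0],[0,0,0]]' --gripper '[1,1,1,1,1,1,1,1,1,1,1]'

```text
time: 8.15
tool_pos: [0.5058, -0.2213, 0.2642]
tool_rot: [[-0.226, 0.974, 0.001], [0.974, 0.226, -0.001], [-0.001, 0.001, -1.0]]
ft_force: [0.7, -1.1, -3.6]
grip_width: 0.0313
grasp_force: 60.3
```

Call:
apply_moves --offset '[[0.09,0.8,0],[0.09,0.9,0],[0.09,0.9,0],[0.09,0.9,0],[0.09,0.9,0],[0.09,0.9,0],[0.09,0.9,0],[0.09,0.9,0],[0.09,0.9,0],[0.09,0.9,0],[0.09,0.9,0],[0.09,0.9,0]]' --rotation '[[0,0,-0.2],[0,0,-0.2],[0,0,-0.2],[0,0,-0.2],[0,0,-0.2],[0,0,-0.2],[0,0,-0.2],[0,0,-0.2],[0,0,-0.2],[0,0,-0.2],[0,0,-0.15],[0,0,0]]' --gripper '[1,1,1,1,1,1,1,1,1,1,1,1]'

```text
time: 9.35
tool_pos: [0.5269, -0.0065, 0.2622]
tool_rot: [[0.095, 0.995, -0.002], [0.995, -0.095, 0.0], [0.0, -0.002, -1.0]]
ft_force: [0.6, -0.1, -3.2]
grip_width: 0.0311
grasp_force: 60.2
```

Call:
apply_moves --offset '[[0.09,0.9,0],[0.09,0.9,0],[0.09,0.9,0],[0.09,0.9,0],[0.09,0.9,0],[0.09,0.9,0],[0.09,0.9,0],[0.09,0.9,0],[0.09,0.9,0],[0.09,0.9,0],[0.09,0.9,0],[0,0.6,0]]' --rotation '[[0,0,0],[-0.02,-0.22,0],[-0.02,-0.22,0],[-0.02,-0.22,0],[-0.02,-0.22,0],[-0.02,-0.22,0],[-0.02,-0.22,0],[-0.02,-0.22,0],[-0.02,-0.2,0],[0,0,0],[0,0,0],[0,0,0]]' --gripper '[1,1,1,1,1,1,1,1,1,1,1,1]'

```text
time: 10.55
tool_pos: [0.5467, 0.2036, 0.2622]
tool_rot: [[0.094, 0.962, 0.256], [0.996, -0.091, -0.024], [0.0, 0.257, -0.966]]
ft_force: [0.3, 0.2, -4.0]
grip_width: 0.0311
grasp_force: 60.3
```

Call:
apply_moves --offset '[[0,0.5,0],[0,0,0],[0,0,0]]' --rotation '[[0,0,0],[0,0,0],[0,0,0]]' --gripper '[1,1,1]'

```text
time: 10.85
tool_pos: [0.547, 0.2124, 0.263]
tool_rot: [[0.094, 0.962, 0.257], [0.996, -0.091, -0.024], [0.0, 0.259, -0.966]]
ft_force: [0.1, 0.8, -3.2]
grip_width: 0.0318
grasp_force: 60.3
```

Call:
apply_moves --offset '[[0.1,0.9,-0.6],[0.1,0.9,-0.6],[0.1,0.9,-0.6],[0,0.1,0],[0,0,0],[0,0,0]]' --rotation '[[0,0,0],[0,0,0],[0,0,0],[0,0,0],[0,0,0],[0,0,0]]' --gripper '[1,1,1,1,1,1]'

```text
time: 11.45
tool_pos: [0.5534, 0.2679, 0.2279]
tool_rot: [[0.095, 0.961, 0.259], [0.995, -0.092, -0.024], [0.001, 0.26, -0.966]]
ft_force: [-0.3, -0.3, -3.9]
grip_width: 0.0313
grasp_force: 60.1
```

Run:
```python
from h import *
o=env.get_obs();p=o['tool_pos'];R=o['tool_rot'];print(o['time'],p,R.round(3).tolist(),o['ft_force'])
c=snap('top');s=snap('scene')
x,y=340,185
f=lambda i,x,y:cv2.resize(i[y:y+90,x:x+90],(400,400),interpolation=cv2.INTER_CUBIC)
a=np.hstack([f(c['img'],185,200),f(s['img'],365,165)])
pin=p+.0961*R[:,2]
for n,P in(('pin',pin),('p+',pin+.012*R[:,0]),('p-',pin-.012*R[:,0]),('spot',np.array([.5885,.2653,.0956]))):
    u=(proj(s,P)-[365,165]+.5)*400/90;print(n,P.round(4),proj(s,P).round(1),u.round(0))
    cv2.circle(a,(int(u[0])+400,int(u[1])),2,(0,0,255) if n!='spot' else (255,0,0),-1)
cv2.imwrite('pics/z4.png',a)
```

```text
11.45 [0.55335658 0.26793793 0.22787441] [[0.095, 0.961, 0.259], [0.995, -0.092, -0.024], [0.001, 0.26, -0.966]] [-0.27285698 -0.29345433 -3.88779309]
pin [0.5782 0.2656 0.1351] [410.  227.4] [202. 280.]
p+ [0.5793 0.2776 0.1351] [414.1 227.6] [220. 281.]
p- [0.5771 0.2537 0.1351] [405.9 227.3] [184. 279.]
spot [0.5885 0.2653 0.0956] [409.  239.9] [198. 335.]
```

View pics/z4.png

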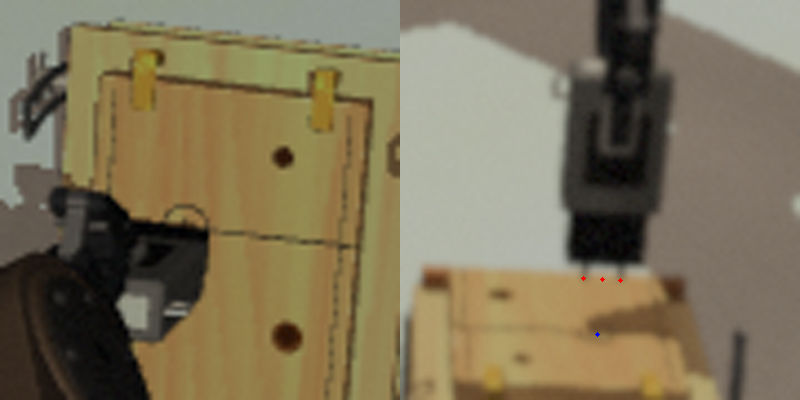

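The held meter's pins are at (588,272) and (622,272) in the crop, within about 2 mm of prediction, and the spot is straight below along the normal. Now the approach.

Call:
apply_moves --offset '[[0.11,-0.03,-0.41],[0.11,-0.03,-0.41],[0.11,-0.02,-0.41],[0.11,-0.02,-0.41],[0,0,0],[0,0,0]]' --rotation '[[0,0,0],[0,0,0],[0,0,0],[0,0,0],[0,0,0],[0,0,0]]' --gripper '[1,1,1,1,1,1]'

```text
time: 12.15
tool_pos: [0.5621, 0.2667, 0.1942]
tool_rot: [[0.094, 0.962, 0.258], [0.996, -0.091, -0.024], [0.0, 0.259, -0.966]]
ft_force: [0.6, -0.6, -3.8]
grip_width: 0.0314
grasp_force: 60.2
```

Call:
apply_moves --offset '[[0.026,0,-0.1],[0.026,0,-0.1],[0,0,0],[0,0,0]]' --rotation '[[0,0,0],[0,0,0],[0,0,0],[0,0,0]]' --gripper '[1,1,1,1]'

```text
time: 12.55
tool_pos: [0.5631, 0.2667, 0.1906]
tool_rot: [[0.094, 0.961, 0.258], [0.996, -0.091, -0.024], [0.001, 0.259, -0.966]]
ft_force: [-0.6, 0.4, -3.3]
grip_width: 0.0314
grasp_force: 60.2
```

Run:
```python
from h import *
o=env.get_obs();p=o['tool_pos'];R=o['tool_rot'];print(o['time'],p,o['ft_force'])
c=snap('top');s=snap('scene')
f=lambda i,x,y,w:cv2.resize(i[y:y+w,x:x+w],(400,400),interpolation=cv2.INTER_CUBIC)
pin=p+.0961*R[:,2];d=np.array([.5885,.2653,.0956])-pin;print('to spot: tool axes',(R.T@d).round(4))
cv2.imwrite('pics/z5.png',np.hstack([f(c['img'],195,220,60),f(s['img'],375,190,60)]))
print((proj(s,pin)-[375,190]+.5)*400/60)
```

```text
12.55 [0.56306261 0.26674728 0.19063842] [-0.61112148  0.42920471 -3.32156927]
to spot: tool axes [ 0.0009 -0.0001  0.0023]
[228.2949746 331.0518387]
```

View pics/z5.png

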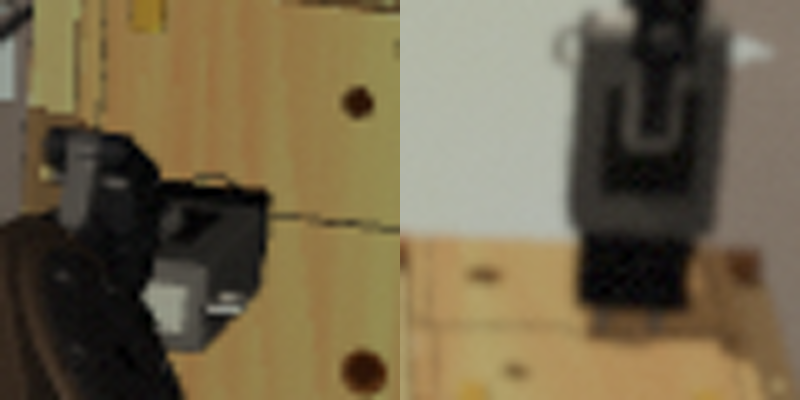

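The pins at (600,325) and (655,322) stand just short of the pencil line, with their middle at 628 as predicted. Pressing in small steps.

Call:
apply_moves --offset '[[0.026,-0.002,-0.1],[0.026,-0.002,-0.1],[0,0,0],[0,0,0]]' --rotation '[[0,0,0],[0,0,0],[0,0,0],[0,0,0]]' --gripper '[1,1,1,1]'

```text
time: 13.05
tool_pos: [0.5643, 0.2667, 0.1867]
tool_rot: [[0.094, 0.961, 0.259], [0.996, -0.091, -0.024], [0.001, 0.26, -0.966]]
ft_force: [0.2, 0.3, 0.1]
grip_width: 0.0314
grasp_force: 60.5
```

Call:
apply_moves --offset '[[0.026,-0.002,-0.1],[0,0,0],[0,0,0]]' --rotation '[[0,0,0],[0,0,0],[0,0,0]]' --gripper '[1,1,1]'

```text
time: 13.35
tool_pos: [0.5648, 0.2666, 0.1847]
tool_rot: [[0.094, 0.961, 0.259], [0.996, -0.091, -0.024], [0.001, 0.26, -0.966]]
ft_force: [-0.2, 0.5, -0.3]
grip_width: 0.0312
grasp_force: 60.7
```

Call:
apply_moves --offset '[[0.026,-0.002,-0.1],[0,0,0],[0,0,0]]' --rotation '[[0,0,0],[0,0,0],[0,0,0]]' --gripper '[1,1,1]'

```text
time: 13.65
tool_pos: [0.5653, 0.2666, 0.1827]
tool_rot: [[0.094, 0.961, 0.259], [0.996, -0.091, -0.024], [0.001, 0.26, -0.966]]
ft_force: [-0.7, -0.5, 2.9]
grip_width: 0.0315
grasp_force: 60.8
```

Run:
```python
from h import *
F=[]
for i in range(12):
    s=snap('scene');o=env.get_obs();F.append(o['ft_force'])
F=np.array(F);print(o['time'],F.mean(0),F.std(0),o['tool_pos'])
cv2.imwrite('pics/z6.png',cv2.resize(s['img'][190:250,375:435],(500,500),interpolation=cv2.INTER_CUBIC))
pin=o['tool_pos']+.0961*o['tool_rot'][:,2];print(o['tool_rot'].T@(np.array([.5885,.2653,.0956])-pin))
```

```text
14.25 [0.43264895 0.04719592 2.73046948] [0.40117376 0.4492035  0.46424578] [0.5652463  0.26656948 0.18259502]
[ 8.55664505e-04 -9.96011311e-05 -6.04591991e-03]
```

View pics/z6.png

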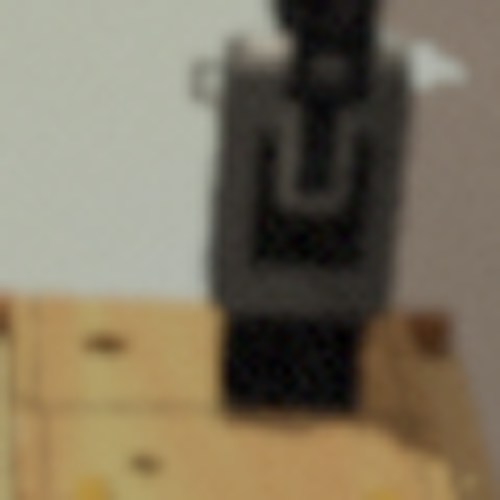

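Force change is about 6 N along the normal, and the nose almost hides the pins, so they are in too deep (perhaps 6 to 8 mm). Back off about 2 mm.

Call:
apply_moves --offset '[[-0.026,0.002,0.1],[0,0,0],[0,0,0],[0,0,0]]' --rotation '[[0,0,0],[0,0,0],[0,0,0],[0,0,0]]' --gripper '[1,1,1,1]'

```text
time: 14.65
tool_pos: [0.5646, 0.2666, 0.1845]
tool_rot: [[0.094, 0.961, 0.258], [0.996, -0.091, -0.024], [0.001, 0.259, -0.966]]
ft_force: [1.6, -0.3, 1.3]
grip_width: 0.0315
grasp_force: 60.8
```

Run:
```python
from h import *
F=[]
for i in range(12):
    s=snap('scene');o=env.get_obs();F.append(o['ft_force'])
F=np.array(F);print(o['time'],F.mean(0),o['tool_pos'],o['grasp_force'])
d=F.mean(0)-[.2,0,-3.57];n=np.array([-.259,.024,.966]);print('normal',d@n,'tang',d-n*(d@n))
```

```text
15.25 [1.40492311 0.47792418 1.51989593] [0.5646476  0.26660202 0.1845509 ] 60.84063649177551
normal 4.616234565660667 tang [2.40052786 0.36713455 0.63061334]
```

```bash
python3 -c "
from cell import env
print(env.close_job())"
```

```text
the job is handed in; nothing more can be done
None
```

I handed the job in with the arm still holding the meter on the spot; no verdict came back. The selector is on its hardwood stop, the pins are pressed in by an estimated 4–6 mm at about 5 N, and I saw no contact with the bottles, pot or tile.

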